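Turn the top board of a sample book over its spine

TASK

The finish-sample book on the desk lies open: with your fingertips turn its top board (orange tab) over the spine so that it lies flat on the stack on the other side, and let go, leaving the terracotta sample beneath it (blue tab) lying where it is. Lift the board by pushing under its tab from outside; never pinch or grasp it, and do not disturb the stapler, highlighter, tin or bottle around the book.

Things in the scene. Friction and masses are not known exactly. Their poses are not given: they have to be found in the camera images.
- binder: Open sample book fixed to the desk, 210 (x) x 294 (y) mm. Origin: centre of its underside, at desk height; x along the spine (away from the robot, within 0.35 rad), +y to the left half. Stacks of boards: x -95 to 95, y 16 to 135 (left) and -135 to -16 mm (right), top at z 39 mm; black covers 4 mm thick reach y +-147. Steel hinge rod along x at y 0, z 46 mm.
- top_leaf (a joint): Top board's hinge about the rod (y 0, z 46 mm of the book). 0 = flat on the left (+y), 1.57 upright, 3.14 flat on the right (-y), pale wood face down; stops at 0 and 3.14. Starts between 0 and 0.6 rad. The hinge is stiff: the board stays at any angle where it is left and does not fall; turning it takes 0.2 to 1.6 N at the tab.
- top_leaf_tab (a point): Underside of the top board's orange tab, 155 mm from the hinge axis, 50 mm towards the robot from the book's middle. Tab: 4 mm thick, 60 mm wide along the spine, sticking out 135 to 170 mm from the axis, with only desk and cover edge beneath; underside 46 mm above the desk when flat. Axes as the book's at joint 0, turning with the board about x.
- top_leaf_face (a point): Middle of the top board's pale wood facing, which is up at the start, 75.5 mm from the hinge axis. The board: white core 190 (along the spine) x 119 x 4 mm, 16 to 135 mm from the axis, 0.5 to 4.5 mm above it when flat on the left; on it the facing 178 x 105 x 1.6 mm and, on the tab, a paper label. Flat on the right, its upward side is 45.5 mm above the desk.
- lower_leaf (a joint): Hinge of the terracotta-faced board beneath, same axis and sense; starts at 0, flat on the left, and must stay there. The same stiff hinge. Its body spans 16 to 135 mm from the axis, top 0.9 mm below axis height.
- lower_leaf_tab (a point): Underside of the blue tab of the terracotta board, 155 mm from the axis, 50 mm away from the robot from the book's middle; the tab is 60 mm wide and reaches 170 mm from the axis.
- correction_bottle: Correction-fluid bottle, white and blue with black cap, diameter 30, height 64 mm, standing loose beyond the far end of the book, on the right. Origin at the centre of its underside.
- clip_tin: Round green and yellow tin, diameter 71, height 33 mm, standing loose to the right of the book, 225 to 235 mm from the hinge axis. Origin at the centre of its underside.
- stapler: Red stapler 36 x 158 x 54 mm, loose beyond the far end of the book, lying across the spine's direction. Origin at the centre of its underside, long along its y.
- highlighter_0: Yellow highlighter 14 x 111 x 17 mm, lying loose in front of the near end of the book. Origin at the centre of its underside, long along its y.

How it is judged:
At the end, for the whole second after the job is handed in: The top board lies flat on the right half (joint above 3.04 rad) and at rest, the terracotta board lies flat on the left (joint below 0.06 rad), and each bystander is within 20 mm of where it stood (value of joint top_leaf above 3.04 rad and velocity of joint top_leaf between -0.05 and 0.05 rad/s and value of joint lower_leaf below 0.06 rad and distance of each of correction_bottle, clip_tin, stapler, highlighter_0 from where it was at the start of the episode below 0.02 m); the robot touches nothing.
It fails at once if the terracotta board was turned up with the top board (more than 0.2 rad) (value of joint lower_leaf above 0.2 rad).
It fails at once if the top board was pinched: fingers pressed on both of its faces at once ((contact force between the fingers and top_leaf_c6 above 0.5 N or contact force between the fingers and top_leaf_c7 above 0.5 N) and (contact force between the fingers and top_leaf_c8 above 0.5 N or contact force between the fingers and top_leaf_c9 above 0.5 N)).
It fails at once if a bystander was lifted or pushed away (more than 25 mm) (distance of any of correction_bottle, clip_tin, stapler, highlighter_0 from where it was at the start of the episode above 0.025 m).
It also fails if it takes over 51 s, if anything falls off the work surface, if the arm or the gripper's body presses on something with over 40 N, if the wrist force passes 120 N, or if a joint passes its speed limit or range.

ROBOT

A 6-joint arm with a two-finger parallel gripper is mounted at the origin on a cart in front of the work surface, level with it; the furniture and walls round the work are solid. World frame = base frame: x ahead of the robot, y to its left, z up, the work surface at z = 0. Lengths are in m, angles in rad, forces in N, time in s.
With the tool pointing down it reaches from about 0.4 to 0.825 m from the base axis. Payload 7 kg.
Tool frame: the origin (TCP) lies on the centre line of the jaws, within the pads' length; the fingertips stand arm.tip_reach ahead of it and the grasp point (between the pads) lies 5 mm behind it (arm.tip_reach is the distance from the TCP to the fingertips, in m); z points along the fingers, y is the line along which they close (so a half turn about z gives the same grasp; the last joint's range is limited). The gripper opens to 88 mm and grips with 3 to 60 N. Pads are 19 mm wide; open, the fingers measure 130 mm over their backs; the gripper's body (78 mm by 193 mm) begins 47 mm behind the grasp point.
Start: joints at [-1.057, 0.359, 0.012, 0, -1.224, -0.288], TCP at [0.151, -0.658, 0.241] pointing down, gripper open.
Joint ranges: [-3.07, 3.07], [-1.43, 2.12], [-1.02, 1.25], [-3.03, 1.67], [-3.05, -0], [-3.03, 3.03]. Speed limits (rad/s): [2.39, 2.39, 3.01, 3.14, 3.14, 3.14].

INTERFACE

Orientations are given as [roll, pitch, yaw] about the fixed x, y, z axes, in that order (R = Rz(yaw) Ry(pitch) Rx(roll)).
In Python, from station import status, optics, order, arm gives the robot as it stands. The module is installed in compiled form; this text tells all that it offers.
- The arm moves only by the shell command python3 -m jog 'ROWS' [FORCE]. ROWS is JSON, a list of rows, each a list of 3 entries, a list of its own where there are three numbers: the gripper command: -1 is shut, 1 is fully open, values between are in proportion, then the shift along the tool's x, y, z in mm, then the turn about the tool's z in rad. A call has 1 to 20 rows; each row is the pose to reach, as a shift and turn from the pose commanded when the call began, along the tool's axes at that moment; what a row does not reach only later rows make up. A row lasts 1/8 s, in which the tool goes at most 62.5 mm and 10.7 degrees, less where a joint would pass 70% of its speed; a pose out of reach is approached as far as the arm can. A call with a gripper value outside its range is refused whole. The fingers move at their own pace and stop on an object; FORCE is the grip in N (left out, the last holds). Time passes only in rows, so rows that repeat a pose let the fingers close. It gives the time, the measured TCP pose, the force, the opening and the grip force at its end, in the units of the state.
- status.get_state(): the state, without advancing time (a new reading comes with each control period).
- optics.grab_frame(name): name is "side" or "top"; returns a dict with "color" (400x640x3 uint8, red, green, blue), "mtx" (3x3 intrinsics, pixels), "cam_to_world" (4x4, takes a point from camera to world coordinates). Camera axes: x right, y down, z forward; pixel columns grow to the right and rows downward; lengths in m; the calibration is good to about 2 mm. A picture is of the moment at which its call begins. There is no depth.
- order.job_done(): hands the job in; it is judged then, once.
The state is a dict: "t": time; "q": joint angles; "qd": joint speeds; "joint_efforts": joint torques, N m; "eef_pos": TCP position; "ee_rot": TCP orientation; "force": force on the tool from outside, world axes, zero at the start; "moment": the same for the moment, N m; "width": finger opening in m; "gripper_force": force on a finger pad.
Only numpy, scipy, OpenCV 4.12 (cv2) and the standard library are available. Lean on these libraries where they do the work, as an engineer would, in place of code of your own. Each camera call takes 0.05 s, during which the arm holds its last target. There are 200 camera calls.

## Working session

There is one attempt and no reset: what is moved stays moved. The work goes in short steps, Python scripts to look and compute and a shell command to move; the robot and the scene stay as the last step left them, time stands still between calls to the robot, and variables do not carry over. Pictures are saved under pics/ and viewed, at most 10 in all, crops included, and the job is handed in when it is done.

```bash
mkdir -p pics; python3 - <<'E'
from station import status, optics, arm
import cv2, numpy as np
s=status.get_state(); print({k:np.round(v,3).tolist() for k,v in s.items()}, arm.tip_reach)
for n in("top","side"):
    f=optics.grab_frame(n); cv2.imwrite(f"pics/{n}0.png",f["color"][:,:,::-1]); print(n,f["mtx"].round(1).tolist(),f["cam_to_world"].round(3).tolist())
E
```

```text
{'t': 0.0, 'q': [-1.057, 0.359, 0.011, -0.0, -1.224, -0.288], 'qd': [0.0, 0.0, 0.001, -0.001, 0.002, 0.0], 'joint_efforts': [0.001, -58.272, 29.306, 6.997, 0.007, -0.0], 'eef_pos': [0.151, -0.657, 0.24], 'ee_rot': [3.14, -0.0, -2.916], 'force': [0.113, -0.233, 0.035], 'moment': [0.056, -0.076, 0.008], 'gripper_force': 0.0, 'width': 0.088} 0.014
top [[483.6, 0.0, 328.6], [0.0, 483.6, 196.8], [0.0, 0.0, 1.0]] [[-0.024, -0.998, 0.055, 0.498], [-1.0, 0.024, 0.005, -0.268], [-0.007, -0.055, -0.998, 1.011], [0.0, 0.0, 0.0, 1.0]]
side [[376.7, 0.0, 325.9], [0.0, 376.7, 197.9], [0.0, 0.0, 1.0]] [[1.0, 0.007, -0.008, 0.541], [0.01, -0.474, 0.881, -1.001], [0.003, -0.881, -0.474, 0.483], [0.0, 0.0, 0.0, 1.0]]
```

View pics/top0.png

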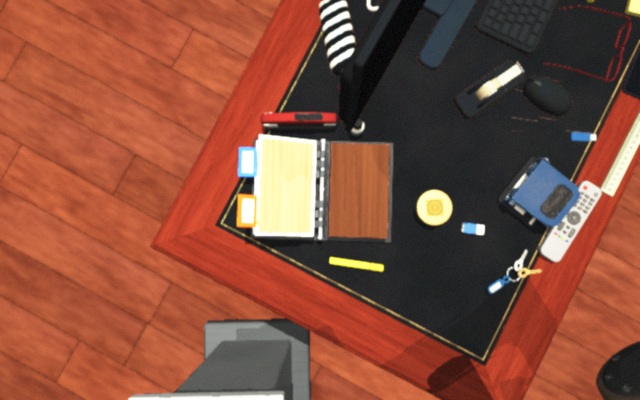

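View pics/side0.png

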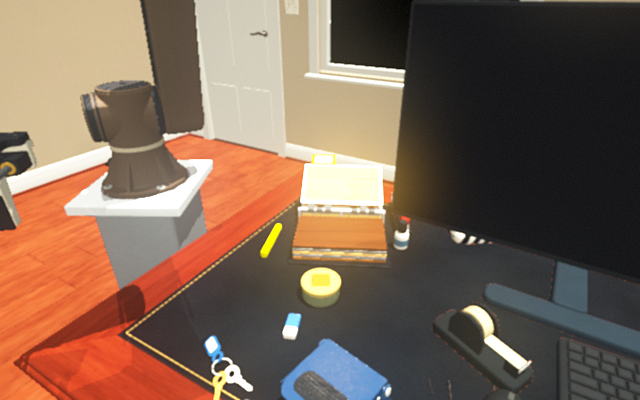

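The top view shows the book centred near (322,189), its orange tab at (246,211), the blue tab at (247,162), the stapler at (299,119), the bottle at (358,128), the highlighter at (356,264) and the tin at (434,208). In the side view the top board looks raised slightly, with its tab at (324,158). I'll enlarge both around the book.

```bash
python3 - <<'E'
import cv2, numpy as np
a=cv2.imread("pics/top0.png")[100:280,220:400]; b=cv2.imread("pics/side0.png")[140:280,250:430]
a=cv2.resize(a,None,fx=3.3,fy=3.3,interpolation=cv2.INTER_CUBIC); b=cv2.resize(b,None,fx=4.2,fy=4.2,interpolation=cv2.INTER_CUBIC)
cv2.imwrite("pics/topc.png",a);cv2.imwrite("pics/sidec.png",b)
E
```

```text
(no output)
```

View pics/topc.png

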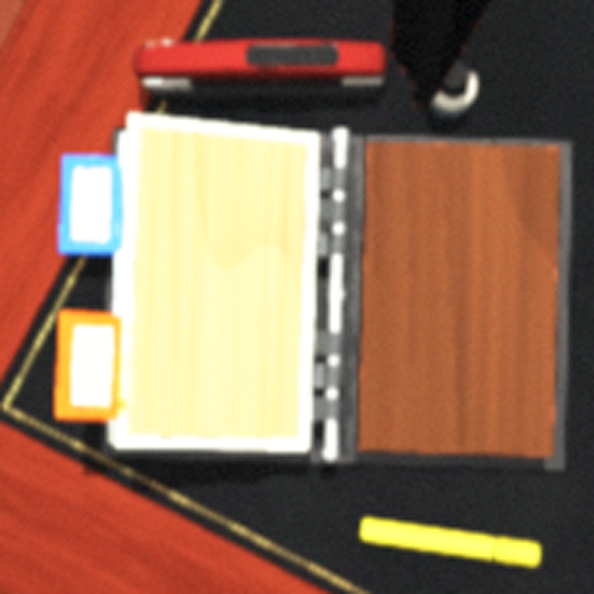

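View pics/sidec.png

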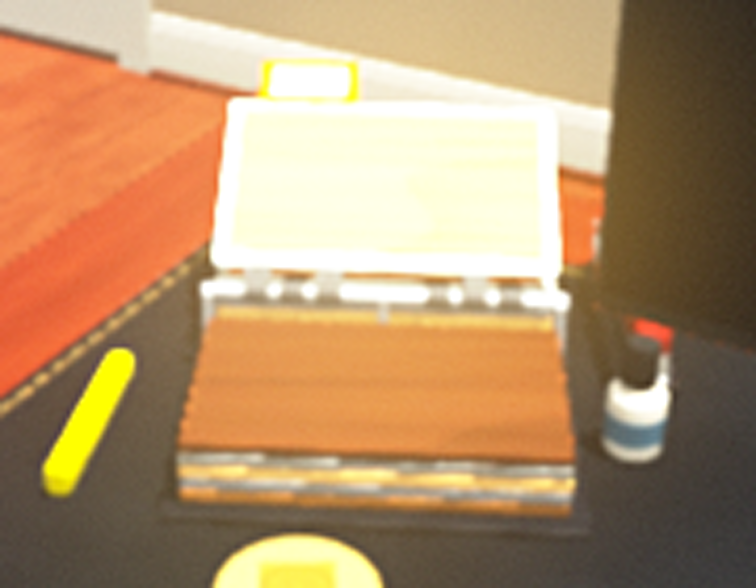

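The crops resolve the corners: the orange tab's outer corners are at top-crop (59,310) and (54,420), and side-crop (264,60) and (357,60). The board is clearly raised. I'll fit the book pose and board angle from these corners.

```bash
cat > fit.py <<'E'
from station import optics
import numpy as np
from scipy.optimize import least_squares
F={n:optics.grab_frame(n) for n in("top","side")}
def proj(n,P):
    T=np.linalg.inv(F[n]["cam_to_world"]); p=F[n]["mtx"]@(T[:3,:3]@P+T[:3,3]); return p[:2]/p[2]
def leaf(x,r,h,th): return np.array([x,r*np.cos(th)-h*np.sin(th),.046+r*np.sin(th)+h*np.cos(th)])
def world(p,b): 
    c,s=np.cos(p[2]),np.sin(p[2]); return np.array([p[0]+c*b[0]-s*b[1],p[1]+s*b[0]+c*b[1],b[2]])
def ray(n,u,z):
    M=F[n]["cam_to_world"]; d=M[:3,:3]@np.linalg.inv(F[n]["mtx"])@[u[0],u[1],1]; return M[:3,3]+d*(z-M[2,3])/d[2]
E
python3 - <<'E'
from fit import *
t=lambda u,v:(220+u/3.3,100+v/3.3)
s=lambda u,v:(250+u/4.2,140+v/4.2)
S=[("top",t(571,141),(.105,-.147,.004)),("top",t(563,467),(-.105,-.147,.004)),("top",t(558,142),(.095,-.135,.039)),("top",t(552,457),(-.095,-.135,.039)),
("side",s(180,450),(-.095,-.135,.039)),("side",s(575,457),(.095,-.135,.039)),("side",s(165,520),(-.105,-.147,.004)),("side",s(585,528),(.105,-.147,.004))]
L=[("top",t(130,113),(.095,.135,.0045)),("top",t(110,448),(-.095,.135,.0045)),("top",t(320,132),(.095,.016,.0045)),("top",t(312,452),(-.095,.016,.0045)),
("top",t(59,310),(-.02,.17,.0025)),("top",t(54,420),(-.08,.17,.0025)),("side",s(264,60),(-.08,.17,.0025)),("side",s(357,60),(-.02,.17,.0025)),
("side",s(230,100),(-.095,.135,.0045)),("side",s(557,102),(.095,.135,.0045)),("side",s(212,266),(-.095,.016,.0045)),("side",s(560,275),(.095,.016,.0045))]
def res(p):
    return np.concatenate([proj(n,world(p,b))-u for n,u,b in S]+[proj(n,world(p,leaf(*b,p[3])))-u for n,u,b in L])
r=least_squares(res,[.5,-.25,0,.2],loss="soft_l1"); p=r.x; print(p.round(4)); print(res(p).reshape(-1,2).round(1).tolist())
for a in (p[3],0): print("tab",world(p,leaf(-.05,.155,.0,a)).round(4),"tip",world(p,leaf(-.05,.17,.0,a)).round(4))
for n,u,z in(("stapler",(299,119),.05),("bottle",(358,128),.06),("tin",(434,208),.033),("hl1",t(362,528),.015),("hl2",t(538,553),.015)): print(n,ray("top",u,z).round(3))
E
```

```text
[ 0.5684 -0.249  -0.049   0.4577]
[[0.1, -1.4], [0.7, 0.3], [0.2, 0.2], [0.2, -1.2], [-1.3, -1.6], [-0.4, 0.3], [-2.7, -0.9], [1.3, 1.3], [-0.8, -0.5], [1.9, -0.8], [-0.8, -0.1], [-0.9, -1.3], [0.0, -0.1], [0.4, -0.8], [-1.3, -0.4], [-0.2, 0.2], [-0.2, -0.2], [-2.3, 1.3], [-0.4, -1.0], [-1.5, -0.6]]
tab [ 0.5253 -0.1076  0.1145] tip [ 0.5259 -0.0942  0.1211]
tab [ 0.526  -0.0917  0.046 ] tip [ 0.5268 -0.0767  0.046 ]
stapler [ 0.708 -0.207  0.05 ]
bottle [ 0.685 -0.325  0.06 ]
tin [ 0.524 -0.475  0.033]
hl1 [ 0.423 -0.262  0.015]
hl2 [ 0.405 -0.371  0.015]
```

Fit: book at (0.568, −0.249), yaw −0.049, board at about 0.46 rad. I'll move shut fingers to a point outside the orange tab, at height, with the tool's y axis aligned to the book's y.

```bash
python3 -m jog '[[-1,[-40,40,0],0.05],[-1,[-90,90,0],0.1],[-1,[-140,142,0],0.16],[-1,[-190,193,0],0.22],[-1,[-240,244,0],0.274],[-1,[-290,295,0],0.274],[-1,[-340,346,0],0.274],[-1,[-390,397,0],0.274],[-1,[-440,448,0],0.274],[-1,[-480,490,0],0.274],[-1,[-506,515,0],0.274],[-1,[-506,515,0],0.274],[-1,[-506,515,0],0.274],[-1,[-506,515,0],0.274]]'
```

```text
t: 1.95
eef_pos: [0.5286, -0.0426, 0.2403]
ee_rot: [-3.141, -0.001, 3.094]
force: [0.0, -0.8, -0.7]
width: 0.0007
gripper_force: 0.0
```

```bash
python3 -m jog '[[-1,[0,0,45],0],[-1,[0,0,90],0],[-1,[0,0,130],0],[-1,[0,0,142],0],[-1,[0,-8,142],0],[-1,[0,-15,142],0],[-1,[0,-15,142],0]]'; python3 - <<'E'
from station import optics
import cv2
f={n:optics.grab_frame(n)["color"][:,:,::-1] for n in("top","side")}
a=cv2.resize(f["top"][120:270,190:340],(500,500),interpolation=3); b=cv2.resize(f["side"][110:260,260:350],(300,500),interpolation=3)
cv2.imwrite("pics/c1.png",cv2.hconcat([a,b]))
E
```

```text
t: 2.82
eef_pos: [0.529, -0.0582, 0.1]
ee_rot: [3.141, 0.002, 3.092]
force: [0.1, 0.2, 0.5]
width: 0.0003
gripper_force: 0.0
```

View pics/c1.png

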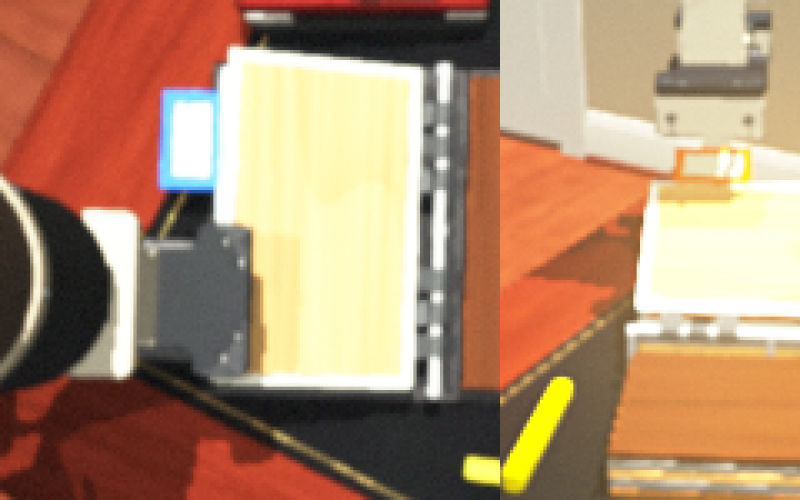

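The fingertips are outside and below the orange tab's outer edge, with the gripper body clear above the board: in the side half of the picture, the tab at (713,163) is seen in front of the fingers. Now I'll push inward and up along the tab's arc.

```bash
python3 -m jog '[[-1,[0,-8,0],0],[-1,[0,-14,-1],0],[-1,[0,-19,-6],0],[-1,[0,-24,-14],0],[-1,[0,-30,-23],0],[-1,[0,-41,-38],0],[-1,[0,-53,-51],0],[-1,[0,-66,-63],0],[-1,[0,-80,-73],0],[-1,[0,-80,-73],0]]'; python3 - <<'E'
from station import optics
import cv2
f={n:optics.grab_frame(n)["color"][:,:,::-1] for n in("top","side")}
a=cv2.resize(f["top"][100:270,190:360],(500,500),interpolation=3); b=cv2.resize(f["side"][60:260,260:380],(300,500),interpolation=3)
cv2.imwrite("pics/c2.png",cv2.hconcat([a,b]))
E
```

```text
t: 4.18
eef_pos: [0.5248, -0.1388, 0.1723]
ee_rot: [-3.141, 0.002, 3.092]
force: [0.2, 0.6, 0.1]
width: 0.0005
gripper_force: 0.0
```

View pics/c2.png

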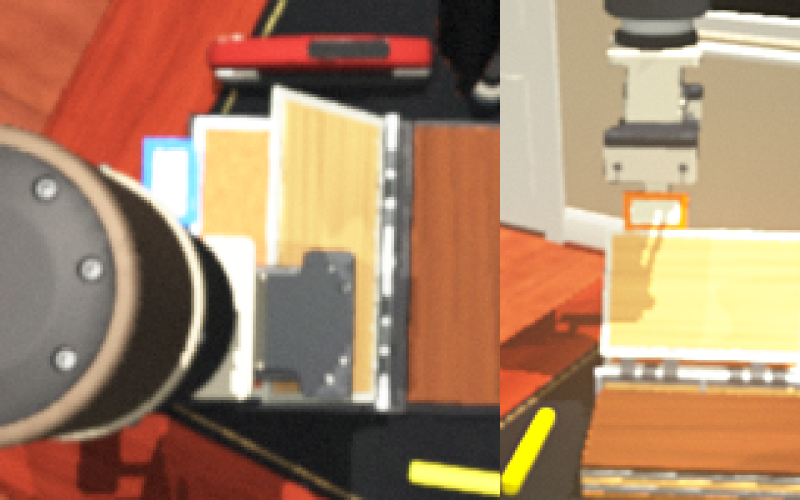

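The board is at about 1.0 rad, with its tab at side-half (655,211) in front of the fingertips. The terracotta board still lies flat: its face and the blue tab show in the top half at (230,170) and (168,180). Next I'll go on over the top.

```bash
python3 -m jog '[[-1,[0,-13,-8],0],[-1,[0,-27,-16],0],[-1,[0,-43,-23],0],[-1,[0,-60,-28],0],[-1,[0,-74,-33],0],[-1,[0,-89,-36],0],[-1,[0,-102,-37],0],[-1,[0,-116,-36],0],[-1,[0,-131,-32],0],[-1,[0,-145,-27],0],[-1,[0,-158,-21],0],[-1,[0,-171,-14],0],[-1,[0,-183,-5],0],[-1,[0,-194,5],0],[-1,[0,-194,5],0]]'; python3 - <<'E'
from station import optics
import cv2
f={n:optics.grab_frame(n)["color"][:,:,::-1] for n in("top","side")}
a=cv2.resize(f["top"][100:270,230:400],(500,500),interpolation=3); b=cv2.resize(f["side"][60:260,260:380],(300,500),interpolation=3)
cv2.imwrite("pics/c3.png",cv2.hconcat([a,b]))
E
```

```text
t: 6.15
eef_pos: [0.5142, -0.3318, 0.1651]
ee_rot: [3.141, -0.002, 3.092]
force: [0.3, 1.0, 0.1]
width: 0.0005
gripper_force: 0.0
```

View pics/c3.png

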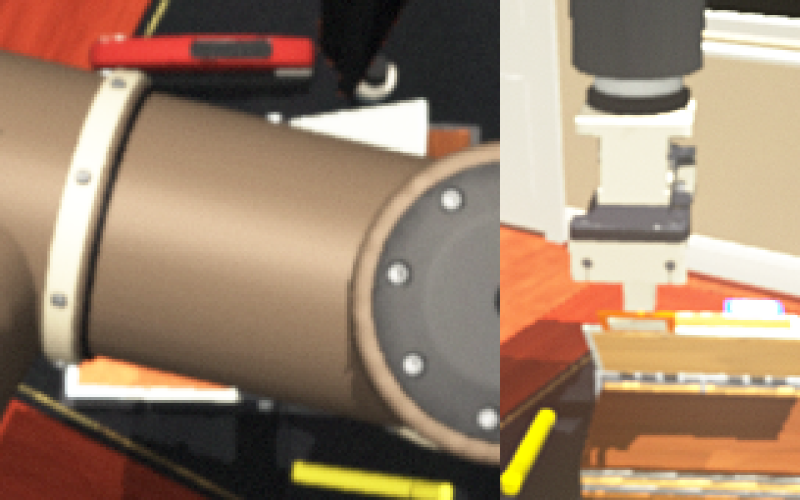

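The board is well past upright and leaning to the right, with the fingers pressing its underside just inside the tab at side-half (638,315). The neighbours are untouched. I'll press it down the rest of the way.

```bash
python3 -m jog '[[-1,[0,-10,11],0],[-1,[0,-19,23],0],[-1,[0,-27,36],0],[-1,[0,-33,49],0],[-1,[0,-38,64],0],[-1,[0,-42,78],0],[-1,[0,-44,93],0],[-1,[0,-45,100],0],[-1,[0,-45,105],0],[-1,[0,-45,107],0],[-1,[0,-45,107],0]]'
```

```text
t: 7.62
eef_pos: [0.5131, -0.3762, 0.06]
ee_rot: [-3.141, 0.001, 3.094]
force: [-0.2, -0.8, 0.0]
width: 0.0002
gripper_force: 0.0
```

```bash
python3 -m jog '[[-1,[0,0,2],0],[-1,[0,0,2],0]]'; python3 -m jog '[[-1,[0,0,-10],0],[-1,[0,0,-40],0],[-1,[0,0,-90],0],[-1,[0,0,-140],0],[-1,[60,-60,-170],0],[-1,[100,-120,-170],0],[-1,[150,-180,-170],0],[-1,[170,-230,-170],0],[-1,[170,-230,-170],0]]'; python3 - <<'E'
from station import optics
import cv2
f={n:optics.grab_frame(n)["color"][:,:,::-1] for n in("top","side")}
a=cv2.resize(f["top"][90:290,220:460],(480,400),interpolation=3); b=cv2.resize(f["side"][140:330,240:430],(320,320),interpolation=3)
b=cv2.copyMakeBorder(b,0,80,0,0,cv2.BORDER_CONSTANT)
cv2.imwrite("pics/c4.png",cv2.hconcat([a,b]))
E
```

```text
t: 7.88
eef_pos: [0.5134, -0.3763, 0.0595]
ee_rot: [-3.141, 0.001, 3.094]
force: [-2.8, 3.8, 12.8]
width: 0.0
gripper_force: 6.4
t: 9.0
eef_pos: [0.3301, -0.5998, 0.228]
ee_rot: [-3.141, 0.001, 3.092]
force: [0.5, -0.1, 0.9]
width: 0.0007
gripper_force: 0.0
```

View pics/c4.png

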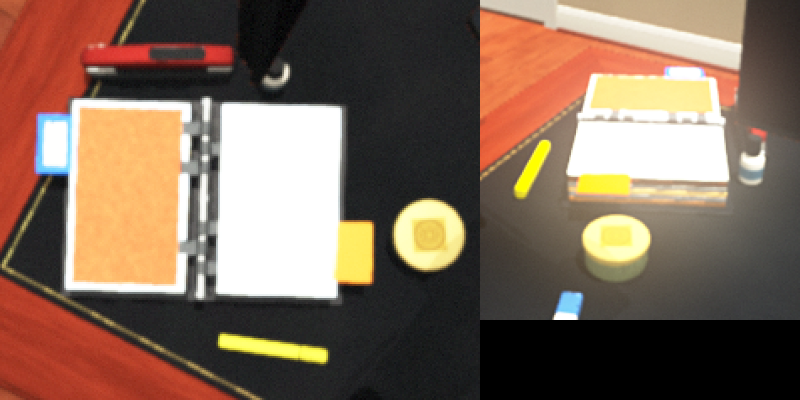

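The board lies flat on the right, with its tab at (355,252). The terracotta sample is flat on the left, the neighbours stand where they were, and the arm is clear. Handing in.

```bash
python3 -c "
from station import order; print(order.job_done())"
```

```text
the job is handed in; nothing more can be done
None
```

The top board is turned over the spine and lies flat on the right stack, the terracotta board is still flat on the left, nothing around the book appears to have moved, and the job is handed in (9 s of the 51 s used; the judge returned no verdict).

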